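# Set the camera stage to its third click

## Robot

A 7-joint arm with a two-finger parallel gripper is mounted at the origin on the work surface. World frame = base frame: x ahead of the robot, y to its left, z up, the work surface at z = 0. Lengths are in m, angles in rad, forces in N, time in s.
With the tool pointing down it reaches from about 0.4 to 0.85 m from the base axis. Payload 10.4 kg.
Tool frame: the origin (TCP) lies midway between the tips of the shut fingers; the grasp point (between the pads) lies 19 mm behind it; z points along the fingers, y is the line along which they close (so a half turn about z gives the same grasp; the last joint's range is limited). The gripper opens to 85 mm and grips with 20 to 120 N. Pads are 22 mm wide; open, the fingers measure 114 mm over their backs; the gripper's body (76 mm by 85 mm) begins 54 mm behind the grasp point. The pads swing forward as they close: fully open they stand 13 mm farther back than shut.
Start: joints at [-1.333, 0.332, -0.065, 1.46, 0.022, 1.35, -0.088], TCP at [0.161, 0.604, 0.231] pointing down, gripper open.
Joint ranges: [-2.6, 2.6], [-0.5, 2.12], [-1.47, 1.34], [0.16, 2.42], [-1.27, 4.41], [0.06, 2.06], [-2.6, 2.6]. Speed limits (rad/s): [2.22, 2.22, 2.79, 2.79, 3.14, 3.14, 3.14].

## Interface

Orientations are given as a rotation vector (axis times angle).
In Python, from plant import state, read_camera, r gives the robot as it stands. The module is installed in compiled form; this text tells all that it offers.
- The arm moves only by the tool play_rows, never from a script. Its argument "targets" is a list of rows, each a list of 4 numbers: the shift along the tool's x, y, z in mm, then the turn about the tool's z in rad. A call has exactly 5 rows; each row is the pose to reach, as a shift and turn from the pose commanded when the call began, along the tool's axes at that moment; what a row does not reach only later rows make up. A row lasts 1/12 s, in which the tool goes at most 41.7 mm and 7.16 degrees, less where a joint would pass 70% of its speed; a pose out of reach is approached as far as the arm can. A call with a gripper value outside its range is refused whole. "grip" is the opening, from 0 (shut) to 1 (fully open), set as the call begins (left out, the last holds). The fingers move at their own pace and stop on an object; the grip force is fixed at half the most. Time passes only in rows, so rows that repeat a pose let the fingers close, or fill a call up. It gives the time, the measured TCP pose, the force and the opening at its end, in the units of the state.
- state(): the state, without advancing time (a new reading comes with each control period).
- read_camera(name): name is "scene" or "top" or "wrist"; returns a dict with "frame" (400x640x3 uint8, blue, green, red), "camera_matrix" (3x3 intrinsics, pixels), "extrinsics" (4x4, takes a point from camera to world coordinates); the wrist camera has in their place "mount" (4x4, takes a point from camera to tool coordinates, whose origin is the TCP and whose axes are the flange's). Camera axes: x right, y up, looking along -z (the intrinsics and any distortion apply to the point x, -y, -z); pixel columns grow to the right and rows downward; lengths in m; the calibration is good to about 2 mm. A picture is of the moment at which its call begins: read the wrist's pose just before it. There is no depth.
- r.hand_in(): hands the job in, once; it reports no verdict.
The state is a dict: "time_s": time; "q": joint angles; "dq": joint speeds; "joint_efforts": joint torques, N m; "position": TCP position; "tcp_rot": TCP orientation; "wrist_force": force on the tool from outside, world axes, zero at the start; "wrist_torque": the same for the moment, N m; "width": finger opening in m.
Only numpy, scipy, OpenCV 4.12 (cv2) and the standard library are available. Lean on these libraries where they do the work, as an engineer would, in place of code of your own. Each camera call takes 0.05 s, during which the arm holds its last target. There are 200 camera calls.

## Task

Zero the little camera stage and set it to its third click: with the fingertips push its upright lever away from the camera until the carriage is fully home against its stop, then push it back towards the camera, click by click, and leave it resting in the third click after home, never going past that one. Only push the lever, first on one side and then on the other, never pinching it, and leave the camera and all the loose things alone.

Things in the scene. Friction and masses are not known exactly. Their poses are not given: they have to be found in the camera images.
- carriage (a joint): Carriage slide, m: 0 = home (against the stop block at the end away from the camera), growing towards the camera. Seven click positions 14 mm apart: 0 (home), 0.014, 0.028, 0.042 (third after home) ... 0.084. About 4 to 6 N is needed to leave one; half-way (7 mm) the resistance is gone, and from about 10 mm on the carriage draws itself into the next and stays. Starts between 0.012 and 0.034.
- lever_top (a point): Centre of the lever's top: an upright metal tab on the sliding black carriage, 26 mm wide, 14 mm thick along the travel, standing 42 mm above the carriage's flat top. Frame: y = travel, towards the camera; z up. Carriage 105 mm wide, 130 long; a 12 mm high white plate stands on it 58 mm from the lever, camera side. On the home side nothing rises over 5 mm above the carriage's top.
- rig: Fixed rig: plywood board 360 x 470 x 18 mm with an aluminium stage 150 mm wide (x), 360 long (y), its top 63 mm above the table. Origin on the table under the middle of the stage's width; y runs along the stage towards the camera. The lever is at y = -50 mm, x = 0 when home. Seven dark marks on the stage's -x edge show the click positions; a pointer on the carriage runs along them.
- camera: Camera head fixed on the rig: upright aluminium plate with black camera and lamp, 238 mm high above the table, over the +y end of the stage; its lens front is at y = 137 mm in the rig's frame, about 145 mm from the lever at the third click. Origin same as the rig's. Not to be touched.
- plug: Loose plain aluminium cylinder, 38 mm across, 58 mm high, standing on the board; origin at the centre of its foot. Leave alone.
- screwdriver: Loose screwdriver with a clear handle, about 150 mm long, 27 mm high, lying on the board on the robot's side of the stage; origin on its underside. Leave alone.
- collar: Loose steel collar, 34 mm across, 14 mm high, on the board; origin at its underside. Leave alone.
- clamp_block: Loose aluminium block 30 x 50 x 30 mm on the board, on the side of the stage far from the robot; origin at its underside. Leave alone.
- lens_cell: Loose black cylinder, 42 mm across, 24 mm high, on the board, on the side of the stage far from the robot; origin at its underside. Leave alone.
- spray_can: Loose steel can, 52 mm across, 130 mm high, standing on the table to the right; origin at its foot. Leave alone.
- screw_tray: Loose grey open tray 90 x 100 x 30 mm on the table to the left; origin at its underside. Leave alone.

How it is judged:
On the way, in this order (a step that is already met when the one before it is completed fails the run):
1. the carriage is fully home against its stop (value of joint carriage below 0.003 m), for 0.2 s.
2. the carriage rests in the third click after home (value of joint carriage between 0.039 and 0.045 m), for 0.3 s.
At the end, for the whole second after the job is handed in: The carriage rests in the third click after home (42 mm from home, within 3 mm), at rest, and every loose thing is within 15 mm of where it began (all of step 2 and velocity of joint carriage between -0.004 and 0.004 m/s and distance of each of plug, screwdriver, collar, clamp_block, lens_cell, spray_can, screw_tray from where it was at the start of the episode below 0.015 m); the robot touches nothing.
It fails at once if the carriage went past the third click (more than 5.5 mm beyond it) (value of joint carriage above 0.0475 m).
It fails at once if the lever was pinched (both its sides pressed with more than 3 N at once) (contact force between the fingers and carriage_c3 above 3 N and contact force between the fingers and carriage_c4 above 3 N).
It fails at once if the camera was touched with more than 2 N (contact force between the arm and camera above 2 N).
It fails at once if the camera was touched by the fingers with more than 2 N (contact force between the fingers and camera above 2 N).
It fails at once if a loose thing was pushed, lifted or carried (moved more than 15 mm) (distance of any of plug, screwdriver, collar, clamp_block, lens_cell, spray_can, screw_tray from where it was at the start of the episode above 0.015 m).
It also fails if it takes over 58 s, if anything falls off the work surface, if the arm or the gripper's body presses on something with over 40 N, if the wrist force passes 120 N, or if a joint passes its speed limit or range.

## Working session

There is one attempt and no reset: what is moved stays moved. The work goes in short steps, Python scripts to look and compute and a tool call to move; the robot and the scene stay as the last step left them, time stands still between calls to the robot, and variables do not carry over. Pictures are saved under pics/ and viewed, on a budget of 10 in all, crops included, one or two more only if the job needs it, and the job is handed in when it is done.

Besides the shell and the picture viewer there is one more tool, called as name(argument=value, ...) on one line, values as JSON. play_rows: Moves the arm, as the interface text tells. Its arguments: {"type":"object","properties":{"targets":{"type":"array","items":{"type":"array","items":{"type":"number"}}},"grip":{"type":"number"}},"required":["targets"]}

```bash
mkdir -p pics
cat > h.py <<'E'
from plant import state, read_camera, r
import numpy as np, cv2
from scipy.spatial.transform import Rotation as R
def ray(c,u,v,E=None):
    E=c["extrinsics"] if E is None else E
    K=np.array(c["camera_matrix"]);E=np.array(E)
    d=np.linalg.inv(K)@[u,v,1]; d=np.array([d[0],-d[1],-d[2]])
    return E[:3,3],E[:3,:3]@d
def onz(c,u,v,z,E=None):
    o,d=ray(c,u,v,E); return o+d*(z-o[2])/d[2]
def proj(c,p,E=None):
    E=np.array(c["extrinsics"] if E is None else E)
    q=E[:3,:3].T@(np.array(p)-E[:3,3]); q=np.array(c["camera_matrix"])@[q[0],-q[1],-q[2]]
    return q[:2]/q[2]
def wristE(s,c):
    T=np.eye(4);T[:3,:3]=R.from_rotvec(s["tcp_rot"]).as_matrix();T[:3,3]=s["position"]
    return T@np.array(c["mount"])
E
python3 - <<'E'
from h import *
s=state();print(s["time_s"],s["position"],s["tcp_rot"],s["wrist_force"]);print(R.from_rotvec(s["tcp_rot"]).as_matrix().round(3))
for n in("scene","top"):
    c=read_camera(n);cv2.imwrite(f"pics/{n}0.png",c["frame"]);print(n,c["camera_matrix"],np.array(c["extrinsics"]).round(3),[k for k in c])
E
```

```text
0.0 [0.16106037 0.60348695 0.23051585] [-4.08423981e-01 -3.11478261e+00  2.26856620e-03] [ 0.58091265 -0.46992992 -0.18764568]
[[-0.966  0.258 -0.   ]
 [ 0.258  0.966 -0.001]
 [-0.    -0.001 -1.   ]]
scene [[461.25250119   0.         325.6639364 ]
 [  0.         461.25250119 194.35453631]
 [  0.           0.           1.        ]] [[ 0.842 -0.303  0.446  1.128]
 [ 0.539  0.499 -0.678 -0.88 ]
 [-0.017  0.812  0.584  0.815]
 [ 0.     0.     0.     1.   ]] ['frame', 'camera_matrix', 'extrinsics']
top [[426.67718756   0.         309.41840761]
 [  0.         426.67718756 206.11354111]
 [  0.           0.           1.        ]] [[-1.800e-02  9.820e-01 -1.880e-01  3.460e-01]
 [-1.000e+00 -1.800e-02 -1.000e-03 -5.200e-02]
 [-4.000e-03  1.880e-01  9.820e-01  1.303e+00]
 [ 0.000e+00  0.000e+00  0.000e+00  1.000e+00]] ['frame', 'camera_matrix', 'extrinsics']
```

View pics/scene0.png

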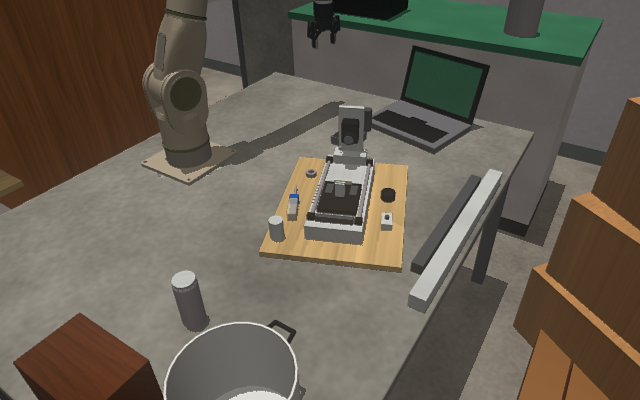

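View pics/top0.png

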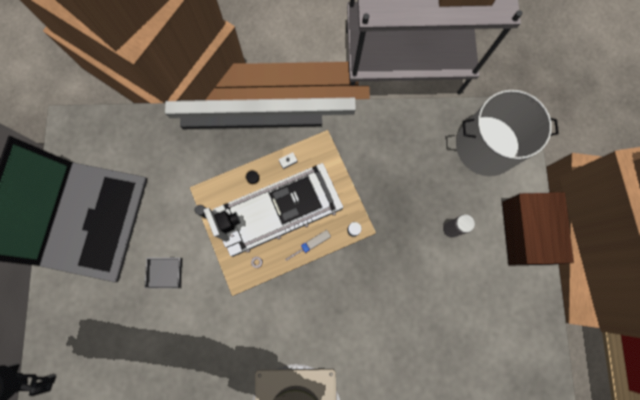

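The scene view shows the rig with the board at about (265-408, 157-270) and the lever near (340,187). In the top view the board corners are near (190,187), (328,131), (375,232) and (233,293). Next I'll get the rig pose from the board corners and view enlarged crops.

Run:
```python
from h import *
c=read_camera("top");f=c["frame"]
hsv=cv2.cvtColor(f,cv2.COLOR_BGR2HSV)
m=cv2.inRange(hsv,(8,60,110),(28,255,255));m[:128]=0;m[:, :185]=0;m[:,385:]=0;m[300:]=0
m=cv2.morphologyEx(m,cv2.MORPH_OPEN,np.ones((3,3)))
pts=cv2.findNonZero(m);hull=cv2.convexHull(pts)
w=np.array([onz(c,*p[0],0.018)[:2] for p in hull],np.float32)
rect=cv2.minAreaRect(w);print(rect);b=cv2.boxPoints(rect);print(b)
cv2.imwrite("pics/topc.png",cv2.resize(f[125:300,185:385],None,fx=4,fy=4,interpolation=cv2.INTER_CUBIC)[:600])
c=read_camera("scene");cv2.imwrite("pics/scc.png",cv2.resize(c["frame"][95:245,280:420],None,fx=4,fy=4,interpolation=cv2.INTER_CUBIC))
```

```text
((0.5826855897903442, 0.0356316864490509), (0.36264753341674805, 0.4710034132003784), 22.495445251464844)
[[ 0.32505345  0.18383777]
 [ 0.50526404 -0.25132698]
 [ 0.8403177  -0.1125744 ]
 [ 0.66010714  0.32259035]]
```

View pics/topc.png

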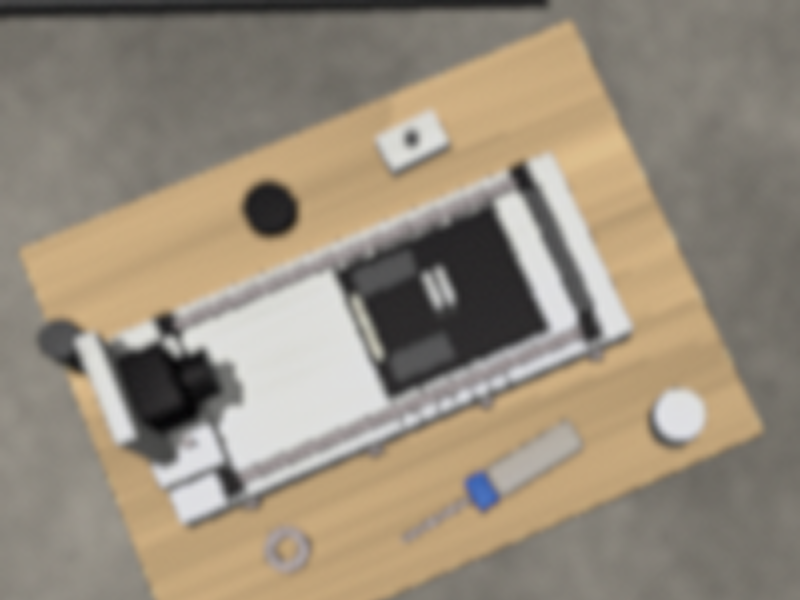

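View pics/scc.png

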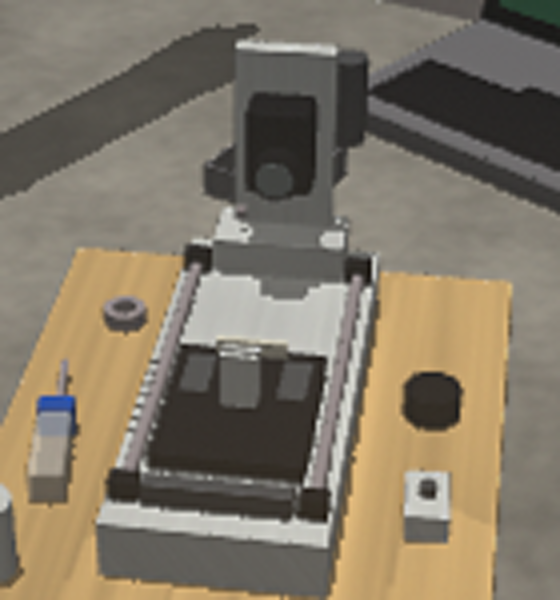

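Run:
```python
from h import *
ct=read_camera("top");cs=read_camera("scene")
def tri(a,b):
    o1,d1=ray(ct,*a);o2,d2=ray(cs,*b)
    t=np.linalg.lstsq(np.c_[d1,-d2],o2-o1,rcond=None)[0]
    p,q=o1+d1*t[0],o2+d2*t[1];return ((p+q)/2).round(4),np.linalg.norm(p-q).round(4)
T=lambda x,y:(185+x/4,125+y/4);S=lambda x,y:(280+x/4,95+y/4)
print("lever",tri(T(438,288),S(240,350)))
# stage corners home end (z=.063)
for p in [(628,330),(553,155),(187,522)]: print("stage",onz(ct,*T(*p),.063).round(4))
for p in [(98,520),(330,550)]: print("stageS",onz(cs,*S(*p),.063).round(4))
c=read_camera("wrist");print(np.array(c["mount"]).round(3),c["camera_matrix"])
```

```text
lever (array([ 0.5999, -0.0081,  0.1201]), np.float64(0.0025))
stage [ 0.5768 -0.1468  0.063 ]
stage [ 0.712  -0.0946  0.063 ]
stage [0.4413 0.1768 0.063 ]
stageS [ 0.5797 -0.1475  0.063 ]
stageS [ 0.7202 -0.0959  0.063 ]
[[ 0.     0.96   0.281  0.071]
 [ 1.    -0.    -0.001  0.001]
 [-0.001  0.281 -0.96  -0.142]
 [ 0.     0.     0.     1.   ]] [[282.3106787    0.         314.73470118]
 [  0.         282.3106787  193.40451522]
 [  0.           0.           1.        ]]
```

play_rows(targets=[[0,0,-30,-0.12],[0,0,-60,-0.24],[0,0,-90,-0.36],[0,0,-120,-0.48],[0,0,-120,-0.6]], grip=0)

```text
time_s: 0.77
position: [0.1614, 0.6053, 0.3582]
tcp_rot: [-0.539, 3.092, 0.013]
wrist_force: [0.1, 1.8, 1.3]
width: 0.0257
```

```bash
cat > go.py <<'E'
# tool-frame shift (mm) to bring TCP to a point given in rig axes relative to the measured lever
from h import *
import sys
ang=np.radians(112.6);Y=np.array([np.cos(ang),np.sin(ang),0]);X=np.array([Y[1],-Y[0],0])
L=np.array([.5999,-.0081,.120])
def rep(dx,dy,dz):
    s=state();M=R.from_rotvec(s["tcp_rot"]).as_matrix();p=np.array(s["position"])
    t=L+X*dx+Y*dy+np.array([0,0,dz]);d=p-L
    ya=np.degrees(np.arctan2(M[1,1],M[0,1]))
    print("t",round(s["time_s"],2),"tcp",p.round(4),"rel rig mm",(np.array([d@X,d@Y,d[2]])*1e3).round(1),"shift",(M.T@(t-p)*1e3).round(1),"turn",round(np.radians(ya-112.6),3),"tilt",M[:,2].round(3),"F",np.round(s["wrist_force"],2),"w",round(s["width"],4))
if __name__=="__main__": rep(*[float(a)/1e3 for a in sys.argv[1:4]])
E
python3 go.py 0 45 180
```

```text
t 0.77 tcp [0.1614 0.6053 0.3582] rel rig mm [-169.1  734.8  238.2] shift [-202.8 -681.    53.9] turn -0.049 tilt [ 0.002  0.009 -1.   ] F [0.15 1.82 1.27] w 0.0257
```

play_rows(targets=[[-10,-38,0,-0.05],[-20,-76,0,-0.05],[-30,-114,0,-0.05],[-40,-152,0,-0.05],[-50,-190,0,-0.05]])

```text
time_s: 1.18
position: [0.2723, 0.4396, 0.3514]
tcp_rot: [-0.608, 3.082, 0.001]
wrist_force: [0.1, 1.0, -0.1]
width: 0.0003
```

play_rows(targets=[[-10,-38,0,0],[-20,-76,0,0],[-30,-114,0,0],[-40,-152,0,0],[-50,-190,0,0]])

```text
time_s: 1.6
position: [0.3907, 0.2827, 0.3516]
tcp_rot: [-0.607, 3.082, 0.001]
wrist_force: [1.1, 1.1, -0.5]
width: 0.0001
```

play_rows(targets=[[-10,-38,0,0],[-20,-76,0,0],[-30,-114,0,0],[-40,-152,0,0],[-40,-190,0,0]])

```text
time_s: 2.02
position: [0.5003, 0.1225, 0.3511]
tcp_rot: [-0.608, 3.082, -0.0]
wrist_force: [0.4, 0.8, 1.0]
width: -0.0002
```

```bash
python3 go.py 0 45 180
```

```text
t 2.02 tcp [0.5003 0.1225 0.3511] rel rig mm [-41.8 158.9 231.1] shift [ -42.3 -113.6   51.2] turn -0.005 tilt [ 0. -0. -1.] F [0.43 0.8  1.02] w -0.0002
```

play_rows(targets=[[-14,-38,0,0],[-28,-76,0,0],[-42,-114,0,0],[-42,-114,30,0],[-42,-114,60,0]])

```text
time_s: 2.43
position: [0.583, 0.0315, 0.2915]
tcp_rot: [-0.6, 3.081, -0.002]
wrist_force: [0.2, 1.7, -1.1]
width: 0.0003
```

play_rows(targets=[[0,0,30,0],[0,0,50,0],[0,0,50,0],[0,0,50,0],[0,0,50,0]])

```text
time_s: 2.85
position: [0.5818, 0.0344, 0.2431]
tcp_rot: [-0.607, 3.08, 0.0]
wrist_force: [-1.0, -0.2, 1.0]
width: 0.0
```

```bash
python3 go.py 0 45 100
python3 - <<'E'
from h import *
s=state();c=read_camera("wrist");cv2.imwrite("pics/w1.png",c["frame"])
E=wristE(s,c);print(proj(c,[.5999,-.0081,.12],E))
E
```

```text
t 2.85 tcp [0.5818 0.0344 0.2431] rel rig mm [ -0.4  46.2 123.1] shift [-0.3 -1.2 23.1] turn -0.005 tilt [ 0.002  0.    -1.   ] F [-1.05 -0.15  1.01] w 0.0
[266.02904548 186.94984657]
```

View pics/w1.png

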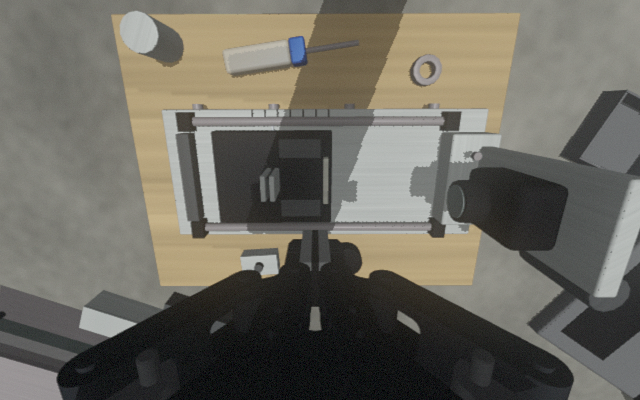

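Wrist view: the lever shows as two light ridges near (264-275,184), 3-4 px from where I predicted it. The white plate is at (325,180), the marks run along (252-330,113), and the camera head is on the right. I'll zoom in on the lever.

Run:
```python
from h import *
f=cv2.imread("pics/w1.png")
cv2.imwrite("pics/w1c.png",cv2.resize(f[95:225,205:345],None,fx=5,fy=5,interpolation=cv2.INTER_CUBIC)[:600])
s=state();c=read_camera("wrist");E=wristE(s,c)
for u in (200,264,274,325): print(u,onz(c,u,184,.12,E).round(4))
```

```text
200 [ 0.6217 -0.0682  0.12  ]
264 [ 0.5982 -0.0109  0.12  ]
274 [ 0.5945 -0.002   0.12  ]
325 [0.5758 0.0437 0.12  ]
```

View pics/w1c.png

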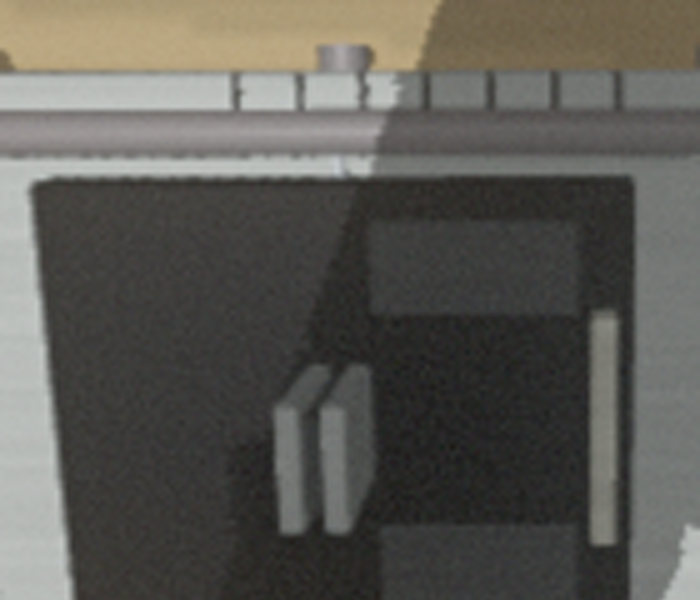

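The lever's top spans about (260-275, 176-202), centre (267,189), so the triangulated point holds to about 2 mm. I'll descend on the camera side of the lever.

play_rows(targets=[[-2,-10,30,0],[-2,-10,60,0],[-2,-10,90,0],[-2,-10,115,0],[-2,-10,125,0]])

```text
time_s: 3.37
position: [0.5857, 0.026, 0.114]
tcp_rot: [0.607, -3.08, -0.0]
wrist_force: [-0.4, 0.1, -0.8]
width: -0.0001
```

play_rows(targets=[[0,0,7,0],[0,0,14,0],[0,0,20,0],[0,0,20,0],[0,0,20,0]])

```text
time_s: 3.78
position: [0.5872, 0.026, 0.097]
tcp_rot: [-0.607, 3.081, 0.0]
wrist_force: [-0.0, -0.7, 0.3]
width: -0.0003
```

```bash
python3 go.py 2 36 -22
python3 - <<'E'
from h import *
s=state();c=read_camera("wrist");cv2.imwrite("pics/w2.png",c["frame"])
E
```

```text
t 3.78 tcp [0.5872 0.026  0.097 ] rel rig mm [  1.4  36.3 -23. ] shift [-0.6 -0.3 -1. ] turn -0.005 tilt [ 0.001  0.    -1.   ] F [-0.03 -0.67  0.33] w -0.0003
```

View pics/w2.png

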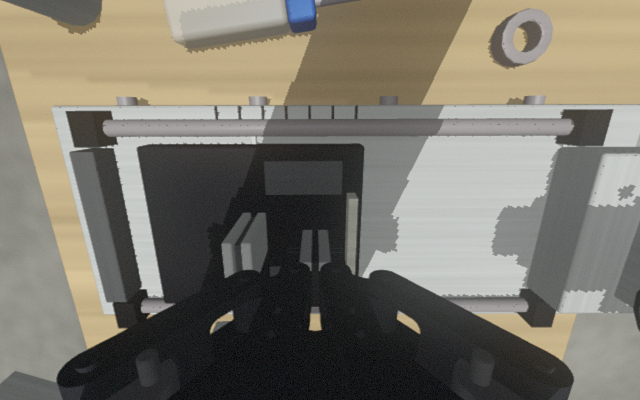

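The fingers, at (303-330, 230-270), stand between the lever and the plate with room on both sides. Now I'll push towards home.

play_rows(targets=[[0,-5,0,0],[0,-10,0,0],[0,-14,0,0],[0,-17,0,0],[0,-19,0,0]])

```text
time_s: 4.25
position: [0.5942, 0.0077, 0.0965]
tcp_rot: [-0.606, 3.082, 0.0]
wrist_force: [-0.9, 1.4, 0.1]
width: 0.0002
```

play_rows(targets=[[0,-1,0,0],[0,-2,0,0],[0,-3,0,0],[0,-4,0,0],[0,-5,0,0]])

```text
time_s: 4.67
position: [0.5958, 0.0037, 0.0962]
tcp_rot: [0.608, -3.082, -0.0]
wrist_force: [0.2, -0.3, 0.3]
width: -0.0001
```

play_rows(targets=[[0,-1,0,0],[0,-2,0,0],[0,-3,0,0],[0,-4,0,0],[0,-5,0,0]])

```text
time_s: 5.08
position: [0.5973, 0.0002, 0.0962]
tcp_rot: [0.609, -3.081, -0.002]
wrist_force: [-2.5, 3.4, 2.4]
width: -0.0001
```

```bash
python3 go.py 2 0 -22
```

```text
t 5.08 tcp [5.973e-01 2.000e-04 9.620e-02] rel rig mm [  0.8   8.7 -23.8] shift [-1.2 -8.7 -1.8] turn -0.004 tilt [-0.001  0.001 -1.   ] F [-2.53  3.39  2.45] w -0.0001
```

play_rows(targets=[[0,-1,0,0],[0,-2,0,0],[0,-3,0,0],[0,-4,0,0],[0,-5,0,0]])

```text
time_s: 5.5
position: [0.5999, -0.0061, 0.0963]
tcp_rot: [-0.607, 3.082, -0.001]
wrist_force: [0.9, 0.1, -0.4]
width: -0.0003
```

play_rows(targets=[[0,-1,0,0],[0,-2,0,0],[0,-3,0,0],[0,-4,0,0],[0,-5,0,0]])

```text
time_s: 5.92
position: [0.6014, -0.0099, 0.0962]
tcp_rot: [0.608, -3.082, -0.001]
wrist_force: [-2.7, 3.5, 2.9]
width: 0.0003
```

play_rows(targets=[[0,-1,0,0],[0,-2,0,0],[0,-3,0,0],[0,-4,0,0],[0,-5,0,0]])

```text
time_s: 6.33
position: [0.6015, -0.0101, 0.0962]
tcp_rot: [0.612, -3.078, -0.01]
wrist_force: [-15.2, 16.5, 12.5]
width: 0.0001
```

```bash
python3 go.py 2 0 -22
python3 - <<'E'
from h import *
s=state();c=read_camera("wrist");cv2.imwrite("pics/w3.png",c["frame"])
E
```

```text
t 6.33 tcp [ 0.6015 -0.0101  0.0962] rel rig mm [  0.7  -2.5 -23.8] shift [-1.3  2.5 -1.8] turn -0.002 tilt [-0.005  0.006 -1.   ] F [-15.19  16.54  12.51] w 0.0001
```

View pics/w3.png

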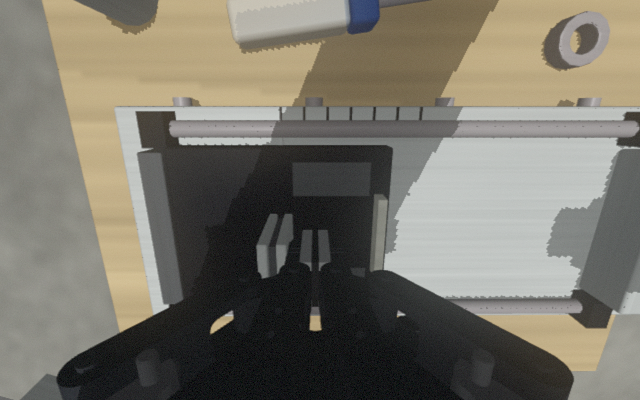

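The 25 N reaction with no further travel, and the carriage edge meeting the dark bar at (170,220), both suggest home. I'll back off, lift, and measure how far the lever moved.

play_rows(targets=[[0,0,0,0],[0,4,0,0],[0,12,0,0],[0,18,0,0],[0,18,0,0]])

```text
time_s: 6.8
position: [0.5963, 0.0033, 0.0962]
tcp_rot: [-0.61, 3.082, 0.001]
wrist_force: [-0.1, -0.6, 0.3]
width: 0.0002
```

play_rows(targets=[[0,0,-20,0],[0,0,-50,0],[0,0,-80,0],[0,0,-100,0],[0,0,-100,0]])

```text
time_s: 7.22
position: [0.5989, 0.0013, 0.2011]
tcp_rot: [-0.605, 3.075, -0.001]
wrist_force: [1.0, -0.2, 0.4]
width: 0.0002
```

play_rows(targets=[[0,-20,0,0],[0,-45,0,0],[0,-70,0,0],[0,-80,0,0],[0,-80,0,0]])

```text
time_s: 7.63
position: [0.627, -0.0757, 0.1957]
tcp_rot: [0.601, -3.083, 0.003]
wrist_force: [-0.6, -0.7, 0.1]
width: 0.0002
```

```bash
python3 go.py 2 -65 -22
python3 - <<'E'
from h import *
s=state();c=read_camera("wrist");f=c["frame"];E=wristE(s,c)
cv2.imwrite("pics/w4.png",cv2.resize(f[90:290,250:500],None,fx=3,fy=3,interpolation=cv2.INTER_CUBIC))
print(proj(c,[.5999,-.0081,.12],E))
E
```

```text
t 7.63 tcp [ 0.627  -0.0757  0.1957] rel rig mm [ -1.  -72.8  75.7] shift [-3.   8.  97.6] turn -0.01 tilt [-0.001 -0.002 -1.   ] F [-0.62 -0.68  0.05] w 0.0002
[403.62947167 202.27716417]
```

View pics/w4.png

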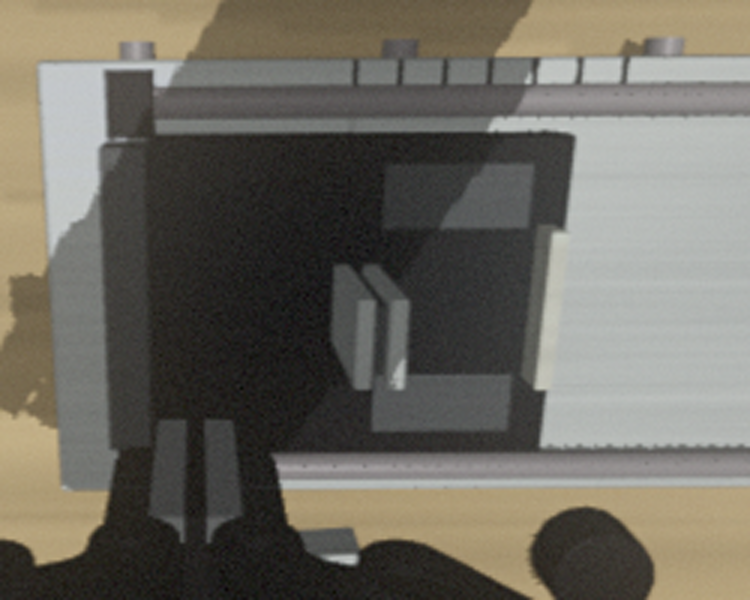

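The lever top is now at crop (382,343), about 21.7 mm home-ward of its start, and there's no gap between the carriage edge and the stop bar. Both the force pattern and the picture agree with home. Now I'll descend on the home side.

play_rows(targets=[[-3,0,30,0],[-3,0,60,0],[-3,0,85,0],[-3,0,98,0],[-3,0,98,0]])

```text
time_s: 8.1
position: [0.6277, -0.0692, 0.0951]
tcp_rot: [0.609, -3.077, -0.003]
wrist_force: [-0.2, 0.2, -0.7]
width: 0.0001
```

play_rows(targets=[[0,6,0,0],[0,12,0,0],[0,18,0,0],[0,22,0,0],[0,25,0,0]])

```text
time_s: 8.52
position: [0.6206, -0.0467, 0.0993]
tcp_rot: [-0.609, 3.08, 0.001]
wrist_force: [0.5, 0.1, -0.3]
width: 0.0
```

play_rows(targets=[[0,1,0,0],[0,2,0,0],[0,3,0,0],[0,4,0,0],[0,4,0,0]])

```text
time_s: 8.93
position: [0.6196, -0.0452, 0.099]
tcp_rot: [-0.605, 3.081, -0.002]
wrist_force: [2.9, -3.1, 2.8]
width: -0.0002
```

```bash
python3 go.py 2 -38 -23
```

```text
t 8.93 tcp [ 0.6196 -0.0452  0.099 ] rel rig mm [  3.9 -41.8 -21. ] shift [2.  3.8 2. ] turn -0.006 tilt [ 0.002 -0.001 -1.   ] F [ 2.85 -3.13  2.78] w -0.0002
```

play_rows(targets=[[0,1,0,0],[0,2,0,0],[0,2,0,0],[0,2,0,0],[0,2,0,0]])

```text
time_s: 9.35
position: [0.6178, -0.0424, 0.0982]
tcp_rot: [0.607, -3.082, -0.0]
wrist_force: [1.8, -1.7, 2.1]
width: 0.0
```

play_rows(targets=[[0,1,0,0],[0,2,0,0],[0,2,0,0],[0,2,0,0],[0,2,0,0]])

```text
time_s: 9.77
position: [0.6167, -0.0399, 0.0979]
tcp_rot: [0.608, -3.081, -0.001]
wrist_force: [-0.3, 0.1, -0.1]
width: 0.0003
```

play_rows(targets=[[0,1,0,0],[0,2,0,0],[0,2,0,0],[0,2,0,0],[0,2,0,0]])

```text
time_s: 10.18
position: [0.6164, -0.0385, 0.0983]
tcp_rot: [-0.608, 3.082, 0.0]
wrist_force: [-0.0, 0.6, 0.2]
width: 0.0004
```

play_rows(targets=[[0,1,0,0],[0,2,0,0],[0,2,0,0],[0,2,0,0],[0,2,0,0]])

```text
time_s: 10.6
position: [0.6157, -0.0368, 0.0983]
tcp_rot: [-0.607, 3.082, 0.0]
wrist_force: [-0.1, 0.4, 0.3]
width: -0.0
```

```bash
python3 go.py 2 -38 -23
```

```text
t 10.6 tcp [ 0.6157 -0.0368  0.0983] rel rig mm [  3.6 -32.6 -21.7] shift [ 1.5 -5.4  1.3] turn -0.005 tilt [ 0.  0. -1.] F [-0.08  0.42  0.34] w -0.0
```

play_rows(targets=[[0,1,0,0],[0,2,0,0],[0,2,0,0],[0,2,0,0],[0,2,0,0]])

```text
time_s: 11.02
position: [0.6149, -0.0349, 0.0983]
tcp_rot: [0.608, -3.082, -0.0]
wrist_force: [0.5, -0.5, -0.1]
width: -0.0004
```

play_rows(targets=[[0,1,0,0],[0,2,0,0],[0,2,0,0],[0,2,0,0],[0,2,0,0]])

```text
time_s: 11.43
position: [0.6143, -0.0336, 0.0983]
tcp_rot: [-0.607, 3.082, -0.001]
wrist_force: [2.3, -3.2, -2.1]
width: -0.0002
```

play_rows(targets=[[0,1,0,0],[0,2,0,0],[0,2,0,0],[0,2,0,0],[0,2,0,0]])

```text
time_s: 11.85
position: [0.6133, -0.0311, 0.0983]
tcp_rot: [0.608, -3.082, -0.0]
wrist_force: [-0.0, -2.2, -0.3]
width: -0.0
```

play_rows(targets=[[0,1,0,0],[0,2,0,0],[0,2,0,0],[0,2,0,0],[0,2,0,0]])

```text
time_s: 12.27
position: [0.6125, -0.0287, 0.0982]
tcp_rot: [0.608, -3.082, -0.001]
wrist_force: [-0.4, -0.7, 0.4]
width: -0.0
```

play_rows(targets=[[0,1,0,0],[0,2,0,0],[0,2,0,0],[0,2,0,0],[0,2,0,0]])

```text
time_s: 12.68
position: [0.6118, -0.0271, 0.0983]
tcp_rot: [0.608, -3.082, -0.001]
wrist_force: [-0.6, -0.0, -0.0]
width: -0.0001
```

play_rows(targets=[[0,1,0,0],[0,2,0,0],[0,2,0,0],[0,2,0,0],[0,2,0,0]])

```text
time_s: 13.1
position: [0.6111, -0.0256, 0.0983]
tcp_rot: [0.608, -3.082, -0.0]
wrist_force: [1.2, 0.0, -0.2]
width: 0.0003
```

```bash
python3 go.py 2 -4 -23
```

```text
t 13.1 tcp [ 0.6111 -0.0256  0.0983] rel rig mm [  3.7 -20.4 -21.7] shift [ 1.7 16.4  1.3] turn -0.005 tilt [-0.  0. -1.] F [ 1.17  0.02 -0.18] w 0.0003
```

Click 1 was left at about -30 and its resistance is gone by -24. I expect click 2 contact near -16 and click 3 near -2.3.

play_rows(targets=[[0,1,0,0],[0,2,0,0],[0,2,0,0],[0,2,0,0],[0,2,0,0]])

```text
time_s: 13.52
position: [0.6104, -0.0238, 0.0983]
tcp_rot: [-0.608, 3.082, 0.0]
wrist_force: [-0.7, -0.7, -0.4]
width: -0.0001
```

play_rows(targets=[[0,1,0,0],[0,2,0,0],[0,2,0,0],[0,2,0,0],[0,2,0,0]])

```text
time_s: 13.93
position: [0.6096, -0.022, 0.0983]
tcp_rot: [-0.608, 3.082, 0.0]
wrist_force: [-0.8, -0.4, 0.3]
width: -0.0001
```

play_rows(targets=[[0,1,0,0],[0,2,0,0],[0,2,0,0],[0,2,0,0],[0,2,0,0]])

```text
time_s: 14.35
position: [0.609, -0.0207, 0.0983]
tcp_rot: [-0.607, 3.082, -0.001]
wrist_force: [1.8, -3.8, -1.3]
width: -0.0001
```

play_rows(targets=[[0,1,0,0],[0,2,0,0],[0,2,0,0],[0,2,0,0],[0,2,0,0]])

```text
time_s: 14.77
position: [0.608, -0.0182, 0.0983]
tcp_rot: [0.608, -3.082, -0.0]
wrist_force: [1.5, -2.4, -0.1]
width: -0.0
```

```bash
python3 go.py 2 -4 -23
```

```text
t 14.77 tcp [ 0.608  -0.0182  0.0983] rel rig mm [  3.6 -12.4 -21.7] shift [1.6 8.4 1.3] turn -0.005 tilt [-0.  0. -1.] F [ 1.49 -2.45 -0.11] w -0.0
```

play_rows(targets=[[0,1,0,0],[0,2,0,0],[0,2,0,0],[0,2,0,0],[0,2,0,0]])

```text
time_s: 15.18
position: [0.6072, -0.0157, 0.0982]
tcp_rot: [0.608, -3.082, -0.001]
wrist_force: [-0.4, 0.6, -0.9]
width: -0.0001
```

play_rows(targets=[[0,1,0,0],[0,2,0,0],[0,2,0,0],[0,2,0,0],[0,2,0,0]])

```text
time_s: 15.6
position: [0.6065, -0.0142, 0.0983]
tcp_rot: [0.608, -3.082, -0.001]
wrist_force: [-0.2, -0.5, 0.5]
width: 0.0
```

play_rows(targets=[[0,1,0,0],[0,2,0,0],[0,2,0,0],[0,2,0,0],[0,2,0,0]])

```text
time_s: 16.02
position: [0.6058, -0.0126, 0.0983]
tcp_rot: [0.608, -3.082, -0.0]
wrist_force: [-0.2, -0.9, -0.4]
width: 0.0
```

```bash
python3 go.py 2 -4 -23
```

```text
t 16.02 tcp [ 0.6058 -0.0126  0.0983] rel rig mm [  3.7  -6.4 -21.7] shift [1.7 2.4 1.3] turn -0.005 tilt [-0.  0. -1.] F [-0.17 -0.86 -0.41] w 0.0
```

play_rows(targets=[[0,1,0,0],[0,2,0,0],[0,2,0,0],[0,2,0,0],[0,2,0,0]])

```text
time_s: 16.43
position: [0.6051, -0.0109, 0.0983]
tcp_rot: [-0.608, 3.082, 0.0]
wrist_force: [0.3, 0.7, -0.4]
width: 0.0
```

play_rows(targets=[[0,-5,0,0],[0,-15,0,0],[0,-25,0,0],[0,-30,0,0],[0,-30,0,0]])

```text
time_s: 16.85
position: [0.6168, -0.0412, 0.0983]
tcp_rot: [-0.603, 3.083, -0.002]
wrist_force: [-0.9, -0.3, -1.1]
width: -0.0002
```

play_rows(targets=[[0,0,-20,0],[0,0,-50,0],[0,0,-80,0],[0,0,-100,0],[0,0,-100,0]])

```text
time_s: 17.27
position: [0.6186, -0.039, 0.2032]
tcp_rot: [-0.606, 3.076, -0.001]
wrist_force: [1.2, -1.2, 0.7]
width: -0.0001
```

play_rows(targets=[[0,-15,0,0],[0,-30,0,0],[0,-35,0,0],[0,-35,0,0],[0,-35,0,0]])

```text
time_s: 17.68
position: [0.6295, -0.0707, 0.1977]
tcp_rot: [0.607, -3.082, -0.001]
wrist_force: [0.1, -0.3, 0.0]
width: 0.0002
```

```bash
python3 go.py 2 -38 -23
python3 - <<'E'
from h import *
s=state();c=read_camera("wrist");f=c["frame"];E=wristE(s,c)
cv2.imwrite("pics/w5.png",cv2.resize(f[90:290,250:500],None,fx=3,fy=3,interpolation=cv2.INTER_CUBIC))
print(proj(c,[.5999,-.0081,.12],E))
E
```

```text
t 17.68 tcp [ 0.6295 -0.0707  0.1977] rel rig mm [  3.2 -69.2  77.7] shift [  1.3  31.1 100.7] turn -0.006 tilt [-0.001  0.    -1.   ] F [ 0.15 -0.29  0.03] w 0.0002
[398.54017682 196.77293282]
```

View pics/w5.png

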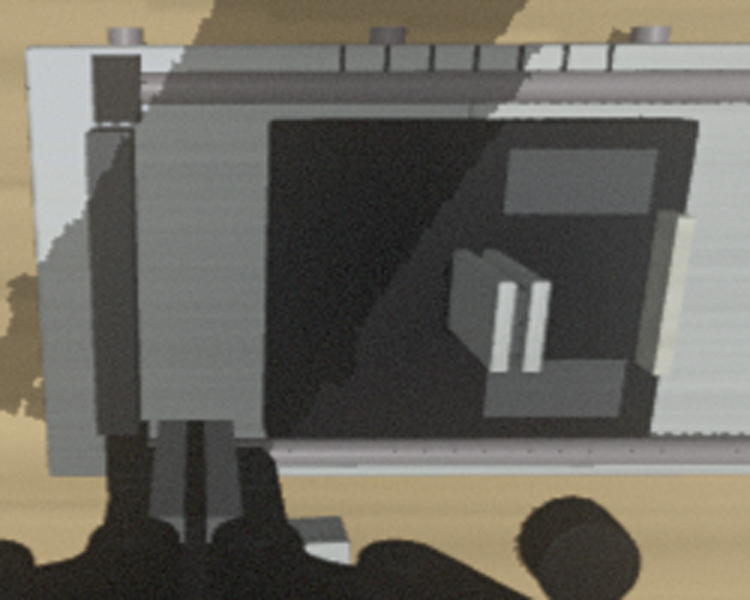

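```bash
python3 -c "
from h import *
print(r.hand_in(), state()['wrist_force'])"
```

```text
the job is handed in; nothing more can be done
the job is handed in; nothing more can be done
```

I pushed the carriage home against its stop, then pushed it back click by click, and handed it in resting in the third click. `hand_in()` reports no verdict, so the result below rests on my own checks.

- **Home:** the push ended with about 25 N of reaction and no further travel. The wrist picture showed no gap between the carriage and the stop bar.
- **Clicks:** using the shut fingers on the home side, I felt three separate click resistances about 14 mm apart. I stopped about 12 mm past the second click so the carriage could draw itself into the third.
- **Final position:** travel from home measures 40.4 mm at the lever top and 42.7 mm at the carriage edge against the stage. The two differ by about 2 mm, which is calibration accuracy, and both fit the third click at 42 mm. A third, rougher estimate from the lever's calculated position gave 39.9 mm.
- **End state:** the gripper is lifted about 78 mm above the lever top with wrist force near zero. The lever was never pinched. I felt no contact on the camera or loose things, though I didn't measure the loose things again at the end.

I viewed 10 pictures, and the run took about 18 s of robot time.

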